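# Fit the last interlocking tile into the sample panel

### The arm

A 7-joint arm with a two-finger parallel gripper is mounted at the origin on the work surface. World frame = base frame: x ahead of the robot, y to its left, z up, the work surface at z = 0. Lengths are in mm, angles in rad, forces in N, time in s.
With the tool pointing down it reaches from about 400 to 875 mm from the base axis. Payload 6.5 kg.
Tool frame: the origin (TCP) lies midway between the tips of the shut fingers; the grasp point (between the pads) lies 19 mm behind it; z points along the fingers, y is the line along which they close (so a half turn about z gives the same grasp; the last joint's range is limited). The gripper opens to 85 mm and grips with 20 to 120 N. Pads are 22 mm wide; open, the fingers measure 114 mm over their backs; the gripper's body (76 mm by 85 mm) begins 54 mm behind the grasp point. The pads swing forward as they close: fully open they stand 13 mm farther back than shut.
Start: joints at [1.053, 0.536, -0.004, 1.538, 0.003, 1.067, -0.071], TCP at [283.775, -584.775, 231.29] pointing down, gripper open.
Joint ranges: [-2.7, 2.7], [-0.37, 2.16], [-1.27, 1.26], [0.24, 2.4], [-1.31, 4.45], [0.19, 1.91], [-2.76, 2.76]. Speed limits (rad/s): [2.39, 2.39, 3.14, 3.14, 3.14, 3.14, 3.14].

### API

Orientations are given as a rotation vector (axis times angle).
In Python, from workcell import sensors, imaging, finish_job gives the robot as it stands.
- The arm moves only by the tool carry_out, never from a script. Its argument "plan" is a list of rows, each an object of numbers: "rx", "ry", "rz": the turn, a rotation vector about the tool's x, y, z in rad; "dx", "dy", "dz": the shift along the tool's x, y, z in mm; "grip": the opening, from -1 (shut) to 1 (fully open). In form: [{"rx": .., "ry": .., "rz": .., "dx": .., "dy": .., "dz": .., "grip": ..}, ...]. A call has 1 to 20 rows; each row shifts and turns the commanded pose from where the row before left it, along the tool's axes as they then stand; what a row does not reach is not made up. A row lasts 1/8 s, in which the tool goes at most 62.5 mm and 10.7 degrees, less where a joint would pass 70% of its speed; a pose out of reach is approached as far as the arm can. A call is refused whole if a number of a shift passes 62.5 or a number of a turn 0.188, either way. A call with a gripper value outside its range is refused whole. The fingers move at their own pace and stop on an object; "force" is the grip in N (left out, the last holds). Time passes only in rows, so rows that do not move let the fingers close. It gives the time, the measured TCP pose, the force, the opening and the grip force at its end, in the units of the state.
- sensors.state(): the state, without advancing time (a new reading comes with each control period).
- imaging.snapshot(name): name is "scene" or "top" or "wrist"; returns a dict with "image" (480x640x3 uint8, red, green, blue), "K" (3x3 intrinsics, pixels), "rvec" (rotation vector, rad) and "tvec" (3), from world to camera coordinates, as OpenCV has them; the wrist camera has in their place "hand_eye" (4x4, takes a point from camera to tool coordinates, whose origin is the TCP and whose axes are the flange's). Camera axes: x right, y down, z forward; pixel columns grow to the right and rows downward; lengths in mm; the calibration is good to about 2 mm. A picture is of the moment at which its call begins: read the wrist's pose just before it. There is no depth.
- finish_job(): hands the job in; it is judged then, once.
The state is a dict: "clock": time; "joints": joint angles; "joint_vel": joint speeds; "effort": joint torques, N m; "position": TCP position; "tool_rot": TCP orientation; "wrist_force": force on the tool from outside, world axes, zero at the start; "moment": the same for the moment, N m; "opening": finger opening in mm; "gripper_force": force on a finger pad.
Only numpy, scipy, OpenCV 4.12 (cv2) and the standard library are available. Lean on these libraries where they do the work, as an engineer would, in place of code of your own. Each camera call takes 0.05 s, during which the arm holds its last target. There are 200 camera calls.

### The job

Fit the loose yellow floor tile, right side up, into the gap in the middle of the sample panel: find the one rotation in which its tab goes into the open notch, let it drop in, and press it past the spring catch until it is fully home, level and flush with the tiles around it. Leave the carton, bearing, screwdriver and can where they are, and let go of the tile at the end.

Things in the scene. Friction and masses are not known exactly. Their poses are not given: they have to be found in the camera images.
- tile_center (a point): Centre (half-way up) of the loose yellow hard-plastic tile, about 0.06 to 0.12 kg: square body 56 x 56 mm, 20 mm thick, centred here, with one T-shaped tab towards its own +x (neck 12 mm wide, 28 to 36 mm from the centre; head 18 x 18 mm, 36 to 54 mm from it). z up. The plain sides facing its +y and -y, 56 mm apart, are good to grip.
- tile: The same loose tile; origin at the centre of its underside, same axes as its centre point. It starts lying flat on the counter, right side up. The lowest 3 mm of the whole outline is stepped in by 1.5 mm all round as a lead-in.
- gap (a point): Centre of the empty place in the panel, at the height of the panel's top, 25 mm above the counter; x, y along the panel's sides, z up. A 58.5 mm square hole 20 mm deep (1.25 mm play round the tile), with T-shaped notches for the tab (same play, head centred 45 mm from here) on three sides, towards its own +x, +y and -y; its -x side is plain.
- panel: Fixed panel, 198 mm square, grey and blue tiles on a black base; origin under its centre, axes as the gap. Two of the three notches are shut by red plugs flush with the top; only the open one (dark hole) takes the tab. Which one changes each time and is not in the readings: look or try. In a wrong rotation the tab lands on a plug and the tile stays up.
- catch_ball (a point): Centre of the spring ball catch (steel, 6 mm radius) in the middle of the gap's plain -x side, 8 mm above the floor of the hole, standing out 4.5 mm. In the right rotation the tile drops freely until it lies on the ball, about 7 mm proud; pressing it on takes about 3 to 8 N. It can stay a little tilted: press near the catch and also near the tab.
- carton: Bystander: brown carton with a blue band, 70 x 70 x 50 mm; origin at the centre of its underside.
- bearing: Bystander: steel bearing ring, 62 mm across, 18 mm high, lying flat; origin at the centre of its underside.
- screwdriver: Bystander: screwdriver lying on the counter; origin at its underside, its own x along its length.
- can: Bystander: white and green spray-paint style can, 60 mm across, 130 mm tall, upright; origin at the centre of its underside.
Things that resemble listed ones, but are neither listed nor needed, are in the scene too. There is more than one size of the tile; the job needs the middle-sized.

How it is judged:
By the outcome, as a careful person would: the job done as asked, in the order asked, and still so for the second after the job is handed in, with the robot touching nothing.
It also fails if it takes over 58 s, if anything falls off the work surface, if the arm or the gripper's body presses on something with over 40 N, if the wrist force passes 120 N, or if a joint passes its speed limit or range.

## Working session

There is one attempt and no reset: what is moved stays moved. The work goes in short steps, Python scripts to look and compute and a tool call to move; the robot and the scene stay as the last step left them, time stands still between calls to the robot, and variables do not carry over. Pictures are saved under pics/ and viewed, at most 10 in all, crops included, and the job is handed in when it is done.

Besides the shell and the picture viewer there is one more tool, called after "Call:" by a JSON object that holds its "method" and its "body". carry_out: Moves the arm, as the interface text tells. Its arguments: {"type":"object","properties":{"plan":{"type":"array","items":{"type":"object","properties":{"rx":{"type":"number"},"ry":{"type":"number"},"rz":{"type":"number"},"dx":{"type":"number"},"dy":{"type":"number"},"dz":{"type":"number"},"grip":{"type":"number"}}}},"force":{"type":"number"}},"required":["plan"]}

```bash
mkdir -p pics; python3 - <<'E'
from workcell import sensors, imaging
import cv2,numpy as np
s=sensors.state();print(s['clock'],s['position'],s['tool_rot'],s['opening'])
for n in('scene','top'):
    d=imaging.snapshot(n);cv2.imwrite(f'pics/{n}0.png',d['image'][:,:,::-1]);np.savez(f'{n}.npz',**d)
    R=cv2.Rodrigues(np.array(d['rvec'],float))[0];print(n,-R.T@np.array(d['tvec']).ravel(),R[2])
E
```

```text
0.0 [ 283.47830555 -584.21218848  230.40246288] [-3.06013510e+00 -7.03310202e-01  7.90299742e-04] 85.37397120628164
scene [1160.7801332   360.50274982  649.00599504] [-0.63975479 -0.39428487 -0.65973726]
top [ 487.21595732  -14.38032708 1220.97639412] [ 0.07527004  0.01925108 -0.99697734]
```

View pics/top0.png

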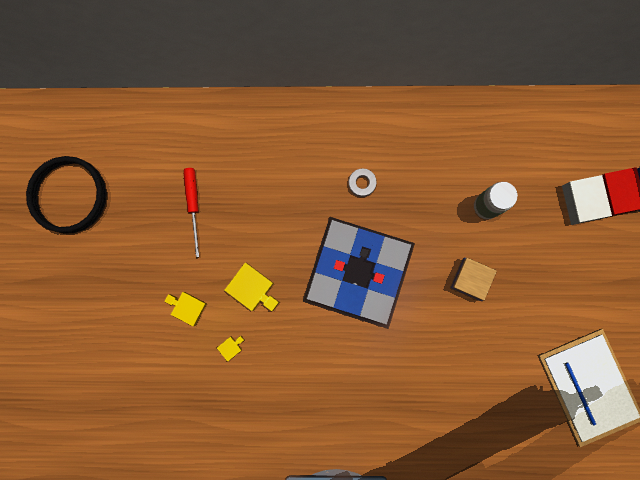

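View pics/scene0.png

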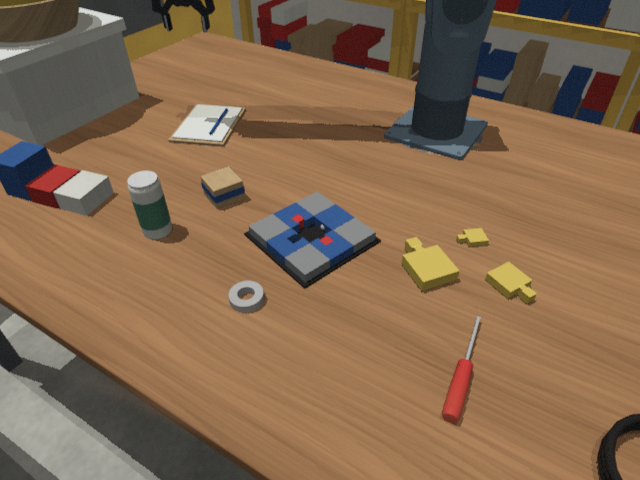

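The top view shows three yellow candidates: (187,309), (250,287) and (230,348). The middle-sized one is (187,309), with its tab pointing up-left. The panel is centred at about (359,271), with red plugs at (339,265) and (378,278). The open notch at (365,252) lies between the plugs, so it is the gap's +x side, and the plain catch side is at the bottom.

```bash
cat > h.py <<'E'
import cv2,numpy as np
def ray(d,uv,z,T=None):
    """pixels -> world points on plane z; T = world-from-camera for the wrist"""
    if T is None:
        R=cv2.Rodrigues(np.array(d['rvec'],float))[0].T; c=-R@np.array(d['tvec'],float).ravel()
    else: R,c=T[:3,:3],T[:3,3]
    uv=np.array(uv,float).reshape(-1,2); r=np.c_[uv,np.ones(len(uv))]@np.linalg.inv(d['K']).T@R.T
    return (c+r*((z-c[2])/r[:,2])[:,None])[:,:2]
def wristT(s,d):
    T=np.eye(4);T[:3,:3]=cv2.Rodrigues(np.array(s['tool_rot'],float))[0];T[:3,3]=s['position']
    return T@np.array(d['hand_eye'])
def masks(im):
    h=cv2.cvtColor(im,cv2.COLOR_RGB2HSV)
    y=cv2.inRange(h,(24,150,110),(34,255,255))
    r=cv2.inRange(h,(0,180,120),(5,255,255))|cv2.inRange(h,(175,180,120),(180,255,255))
    return h,y,r
def blobs(m,amin):
    return [c for c in cv2.findContours(m,cv2.RETR_EXTERNAL,cv2.CHAIN_APPROX_NONE)[0] if cv2.contourArea(c)>amin]
def cen(c):
    m=cv2.moments(c);return m['m10']/m['m00'],m['m01']/m['m00']
def tile(w):
    """world outline (mm) -> body centre, side, tab yaw, using a 1 mm raster"""
    o=w.min(0)-20; m=np.zeros((400,400),np.uint8); k=2
    cv2.fillPoly(m,[np.round((w-o)*k).astype(np.int32)],255)
    b=cv2.morphologyEx(m,cv2.MORPH_OPEN,cv2.getStructuringElement(cv2.MORPH_ELLIPSE,(55,55)))
    (c,sz,a)=cv2.minAreaRect(max(blobs(b,10),key=cv2.contourArea)); t=cen(max(blobs(cv2.subtract(m,cv2.dilate(b,np.ones((7,7)))),50),key=cv2.contourArea))
    v=np.array(t)-c; y=np.arctan2(v[1],v[0]); e=np.radians(a); e+=np.round((y-e)/(np.pi/2))*np.pi/2
    return o+np.array(c)/k,np.array(sz)/k,y,e
E
python3 - <<'E'
from h import *
d=dict(np.load('top.npz'));h,y,r=masks(d['image'])
for c in blobs(y,60):
    w=ray(d,c,20).astype(np.float32); print('Y',cen(c),ray(d,cen(c),20),cv2.minAreaRect(w))
    if abs(cen(c)[0]-187)<8: print(tile(w))
for c in blobs(r,20): print('R',cen(c),ray(d,cen(c),25))
b=cv2.inRange(h,(100,120,60),(125,255,255))
g=(cv2.inRange(h,(0,0,90),(180,60,255))|b|r); g[:210]=0;g[335:]=0;g[:,:295]=0;g[:,420:]=0
w=ray(d,np.concatenate(blobs(g,100)),25).astype(np.float32);print('P',cv2.minAreaRect(w))
for n,p in(('open',(365,252)),('hole',(359,270))):print(n,ray(d,p,25))
cv2.imwrite('pics/crop.png',cv2.resize(d['image'][200:380,130:430,::-1],None,fx=2.6,fy=2.6,interpolation=2))
E
```

```text
Y (229.87654320987653, 347.61265432098764) [[383.89330744 229.15956943]] ((387.7091369628906, 225.0791015625), (38.45585632324219, 56.240631103515625), 39.819454193115234)
Y (185.80742347553627, 307.5808628585201) [[470.42130841 327.15945788]] ((474.3048400878906, 334.43017578125), (81.26611328125, 56.52382278442383), 62.67692947387695)
(array([469.07794571, 323.82562637]), array([56.34891129, 55.45448303]), np.float64(1.1167616060497592), np.float64(1.1071487694436986))
Y (250.62875015958124, 288.0076599004213) [[513.19577528 185.455459  ]] ((506.6880187988281, 176.75526428222656), (111.42220306396484, 76.31964111328125), 53.54814910888672)
R (378.2729658792651, 277.59580052493436) [[535.71111386 -93.23111343]]
R (338.94910941475825, 265.14249363867685) [[562.87357248  -7.82887741]]
R (622.8587069093061, 190.26734724071608) [[ 725.96755611 -626.6858593 ]]
R (190.50735294117646, 188.98774509803923) [[732.00169721 320.65751994]]
P ((549.300537109375, -50.849456787109375), (181.88681030273438, 181.88612365722656), 72.4686279296875)
open [[591.55286012 -64.65391799]]
hole [[552.25348004 -51.45107681]]
```

View pics/crop.png

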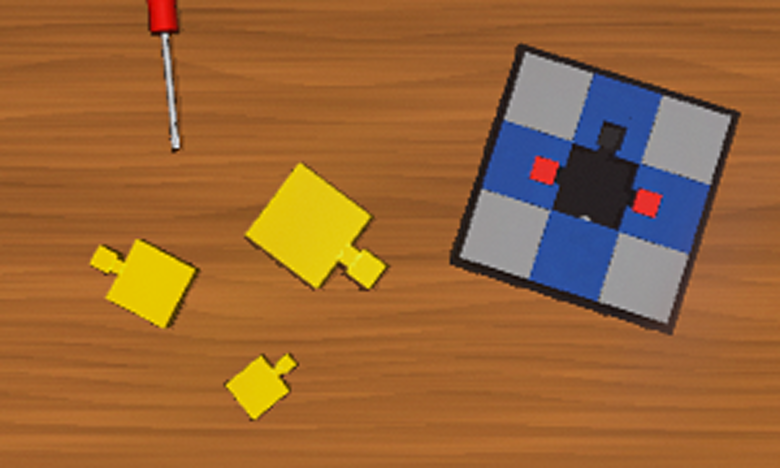

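I confirmed the choice in the crop: the middle tile's body measures about 56 × 56 mm, centred at (469,324) with yaw 1.11. The gap centre is (549,-50.5) with +x yaw about -0.307. The plug midpoint agrees with this, and the crop shows the notch dark and open on the +x side. Next I'll move above the tile.

Call:
{"method": "carry_out", "body": {"plan": [{"rz": -0.165}, {"rz": -0.165}, {"rz": -0.165}, {"rz": -0.165}, {"dx": 59, "dy": -4.3}, {"dx": 59, "dy": -4.3}, {"dx": 59, "dy": -4.3}, {"dx": 59, "dy": -4.3}, {"dx": 59, "dy": -4.3}, {"dx": 59, "dy": -4.3}, {"dx": 59, "dy": -4.3}, {"dx": 53.6, "dy": -22.9, "dz": 5}, {"dx": 53.6, "dy": -22.9, "dz": 5}, {"dx": 53.6, "dy": -22.9, "dz": 5}, {"dx": 53.6, "dy": -22.9, "dz": 5}, {"dx": 53.6, "dy": -22.9, "dz": 5}, {"dx": 53.6, "dy": -22.9, "dz": 5}, {"dx": 53.6, "dy": -22.9, "dz": 5}, {"dx": 53.6, "dy": -22.9, "dz": 5}, {"dx": 53.6, "dy": -22.9, "dz": 5}]}}

```text
validation failed for argument at $.pl...
```

Call:
{"method": "carry_out", "body": {"plan": [{"rx": 0, "ry": 0, "rz": -0.165, "dx": 0, "dy": 0, "dz": 0, "grip": 1}, {"rx": 0, "ry": 0, "rz": -0.165, "dx": 0, "dy": 0, "dz": 0, "grip": 1}, {"rx": 0, "ry": 0, "rz": -0.165, "dx": 0, "dy": 0, "dz": 0, "grip": 1}, {"rx": 0, "ry": 0, "rz": -0.165, "dx": 0, "dy": 0, "dz": 0, "grip": 1}]}}

```text
clock: 0.6
position: [283.6, -584.4, 230.7]
tool_rot: [-2.663, -1.665, -0.0]
wrist_force: [0.2, -1.1, 0.2]
opening: 85.6
gripper_force: 0.0
```

Call:
{"method": "carry_out", "body": {"plan": [{"rx": 0, "ry": 0, "rz": 0, "dx": 59, "dy": -4.3, "dz": 0, "grip": 1}, {"rx": 0, "ry": 0, "rz": 0, "dx": 59, "dy": -4.3, "dz": 0, "grip": 1}, {"rx": 0, "ry": 0, "rz": 0, "dx": 59, "dy": -4.3, "dz": 0, "grip": 1}, {"rx": 0, "ry": 0, "rz": 0, "dx": 59, "dy": -4.3, "dz": 0, "grip": 1}, {"rx": 0, "ry": 0, "rz": 0, "dx": 59, "dy": -4.3, "dz": 0, "grip": 1}, {"rx": 0, "ry": 0, "rz": 0, "dx": 59, "dy": -4.3, "dz": 0, "grip": 1}, {"rx": 0, "ry": 0, "rz": 0, "dx": 59, "dy": -4.3, "dz": 0, "grip": 1}, {"rx": 0, "ry": 0, "rz": 0, "dx": 53.6, "dy": -22.9, "dz": 5, "grip": 1}, {"rx": 0, "ry": 0, "rz": 0, "dx": 53.6, "dy": -22.9, "dz": 5, "grip": 1}, {"rx": 0, "ry": 0, "rz": 0, "dx": 53.6, "dy": -22.9, "dz": 5, "grip": 1}, {"rx": 0, "ry": 0, "rz": 0, "dx": 53.6, "dy": -22.9, "dz": 5, "grip": 1}, {"rx": 0, "ry": 0, "rz": 0, "dx": 53.6, "dy": -22.9, "dz": 5, "grip": 1}, {"rx": 0, "ry": 0, "rz": 0, "dx": 53.6, "dy": -22.9, "dz": 5, "grip": 1}, {"rx": 0, "ry": 0, "rz": 0, "dx": 53.6, "dy": -22.9, "dz": 5, "grip": 1}, {"rx": 0, "ry": 0, "rz": 0, "dx": 53.6, "dy": -22.9, "dz": 5, "grip": 1}, {"rx": 0, "ry": 0, "rz": 0, "dx": 53.6, "dy": -22.9, "dz": 5, "grip": 1}, {"rx": 0, "ry": 0, "rz": 0, "dx": 0, "dy": 0, "dz": 0, "grip": 1}, {"rx": 0, "ry": 0, "rz": 0, "dx": 0, "dy": 0, "dz": 0, "grip": 1}]}}

```text
clock: 2.85
position: [468.4, 321.8, 185.7]
tool_rot: [2.668, 1.658, -0.002]
wrist_force: [0.4, -0.6, -0.3]
opening: 85.3
gripper_force: 0.0
```

```bash
cat > look.py <<'E'
import sys
from h import *
from workcell import sensors, imaging
s=sensors.state();d=imaging.snapshot('wrist');T=wristT(s,d);p=np.array(s['position'])
Rt=cv2.Rodrigues(np.array(s['tool_rot'],float))[0]
print(s['clock'],p.round(1),'yaw',np.arctan2(Rt[1,0],Rt[0,0]),'F',np.round(s['wrist_force'],1),s['opening'],'q',np.round(s['joints'],2))
cv2.imwrite(f'pics/{sys.argv[1]}.png',d['image'][:,:,::-1]);np.savez('wrist.npz',T=T,**d)
h,y,r=masks(d['image'])
def rep(n,w): print(n,w,'tool d',(Rt.T@np.append(w-p[:2],0)).round(1))
if sys.argv[2]=='tile':
    for c in blobs(y,800):
        b=cv2.boundingRect(c);w=ray(d,c,20,T)
        print(b,cv2.minAreaRect(w.astype(np.float32))[1])
        try: t=tile(w); print(t[1:]);rep('tile',t[0])
        except Exception as e: print(e)
else:
    for c in blobs(r,200): print('R',np.round(cen(c)),cv2.boundingRect(c)); rep('',ray(d,cen(c),25,T)[0])
E
python3 look.py w1 tile
```

```text
2.85 [468.4 321.8 185.7] yaw 1.1120110025347976 F [ 0.4 -0.6 -0.3] 85.30085717223605 q [-0.29  0.51 -0.52  1.78  0.3   0.94 -1.39]
(254, 303, 63, 46) (38.8316764831543, 55.10199737548828)
(array([36.49050903, 38.15499115]), np.float64(-0.8810043189565891), np.float64(-0.8760580924371709))
tile [383.11753337 236.945322  ] tool d [-113.9  -38.9    0.2]
(383, 269, 103, 113) (115.12484741210938, 78.84989929199219)
(array([77.76647949, 77.23077393]), np.float64(-2.2055822474334184), np.float64(-2.208345107534961))
tile [516.64188322 186.00274549] tool d [-1.004e+02  1.034e+02  1.000e-01]
(285, 157, 69, 82) (69.4079360961914, 56.21670913696289)
(array([58.58498001, 56.12530136]), np.float64(1.14834191029058), np.float64(1.1071487694436986))
tile [468.11399108 326.06229682] tool d [ 3.7 -2.2 -0. ]
```

View pics/w1.png

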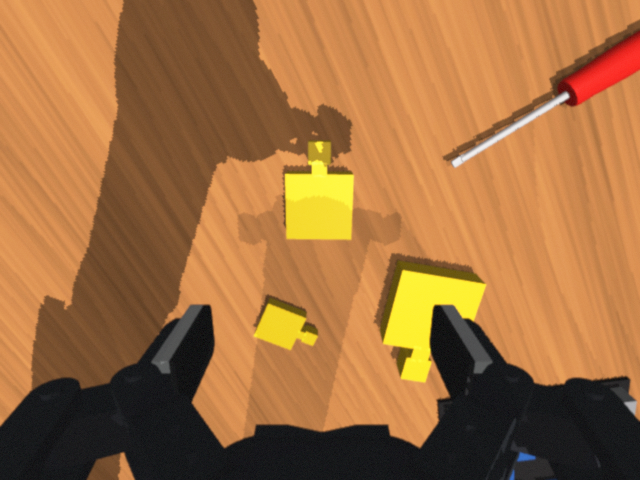

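The wrist view shows the tile body at about (319,206), square to the gripper, with its tab up at (319,153) in shadow. The small tile at (280,323) and the large one at (432,305) are clear of the fingers. I'll shift slightly, descend and grasp.

Call:
{"method": "carry_out", "body": {"plan": [{"rx": 0, "ry": 0, "rz": 0, "dx": 3, "dy": -1.5, "dz": 45, "grip": 1}, {"rx": 0, "ry": 0, "rz": 0, "dx": 0, "dy": 0, "dz": 50, "grip": 1}, {"rx": 0, "ry": 0, "rz": 0, "dx": 0, "dy": 0, "dz": 40, "grip": 1}, {"rx": 0, "ry": 0, "rz": 0, "dx": 0, "dy": 0, "dz": 25, "grip": 1}, {"rx": 0, "ry": 0, "rz": 0, "dx": 0, "dy": 0, "dz": 14, "grip": 1}, {"rx": 0, "ry": 0, "rz": 0, "dx": 0, "dy": 0, "dz": 7, "grip": 1}, {"rx": 0, "ry": 0, "rz": 0, "dx": 0, "dy": 0, "dz": 0, "grip": 0.3}, {"rx": 0, "ry": 0, "rz": 0, "dx": 0, "dy": 0, "dz": 0, "grip": 0}, {"rx": 0, "ry": 0, "rz": 0, "dx": 0, "dy": 0, "dz": 0, "grip": 0}, {"rx": 0, "ry": 0, "rz": 0, "dx": 0, "dy": 0, "dz": 0, "grip": 0}, {"rx": 0, "ry": 0, "rz": 0, "dx": 0, "dy": 0, "dz": 0, "grip": 0}, {"rx": 0, "ry": 0, "rz": 0, "dx": 0, "dy": 0, "dz": 0, "grip": 0}], "force": 40}}

```text
clock: 4.4
position: [469.4, 326.4, 6.5]
tool_rot: [2.668, 1.658, 0.003]
wrist_force: [-1.2, -1.3, 6.1]
opening: 54.5
gripper_force: 43.0
```

Call:
{"method": "carry_out", "body": {"plan": [{"rx": 0, "ry": 0, "rz": 0, "dx": 0, "dy": 0, "dz": -20, "grip": 0}, {"rx": 0, "ry": 0, "rz": 0, "dx": 0, "dy": 0, "dz": -50, "grip": 0}, {"rx": 0, "ry": 0, "rz": 0, "dx": 0, "dy": 0, "dz": -50, "grip": 0}, {"rx": 0, "ry": 0, "rz": 0.1774, "dx": 0, "dy": 0, "dz": 0, "grip": 0}, {"rx": 0, "ry": 0, "rz": 0.1774, "dx": 0, "dy": 0, "dz": 0, "grip": 0}, {"rx": 0, "ry": 0, "rz": 0.1774, "dx": 0, "dy": 0, "dz": 0, "grip": 0}, {"rx": 0, "ry": 0, "rz": 0.1774, "dx": 0, "dy": 0, "dz": 0, "grip": 0}, {"rx": 0, "ry": 0, "rz": 0.1774, "dx": 0, "dy": 0, "dz": 0, "grip": 0}, {"rx": 0, "ry": 0, "rz": 0.1774, "dx": 0, "dy": 0, "dz": 0, "grip": 0}, {"rx": 0, "ry": 0, "rz": 0.1774, "dx": 0, "dy": 0, "dz": 0, "grip": 0}, {"rx": 0, "ry": 0, "rz": 0.1774, "dx": 0, "dy": 0, "dz": 0, "grip": 0}, {"rx": 0, "ry": 0, "rz": 0, "dx": 15.7, "dy": 47.9, "dz": 0, "grip": 0}, {"rx": 0, "ry": 0, "rz": 0, "dx": 15.7, "dy": 47.9, "dz": 0, "grip": 0}, {"rx": 0, "ry": 0, "rz": 0, "dx": 15.7, "dy": 47.9, "dz": 0, "grip": 0}, {"rx": 0, "ry": 0, "rz": 0, "dx": 15.7, "dy": 47.9, "dz": 0, "grip": 0}, {"rx": 0, "ry": 0, "rz": 0, "dx": 15.7, "dy": 47.9, "dz": 0, "grip": 0}, {"rx": 0, "ry": 0, "rz": 0, "dx": 15.7, "dy": 47.9, "dz": 0, "grip": 0}, {"rx": 0, "ry": 0, "rz": 0, "dx": 15.7, "dy": 47.9, "dz": 0, "grip": 0}, {"rx": 0, "ry": 0, "rz": 0, "dx": 0, "dy": 0, "dz": 0, "grip": 0}, {"rx": 0, "ry": 0, "rz": 0, "dx": 0, "dy": 0, "dz": 0, "grip": 0}]}}

```text
clock: 6.9
position: [472.3, -26.0, 126.1]
tool_rot: [-3.104, 0.48, -0.002]
wrist_force: [1.0, 0.5, -0.6]
opening: 54.9
gripper_force: 42.9
```

```bash
python3 look.py w2 gap
```

```text
6.9 [472.3 -26.  126.1] yaw -0.3070656298855879 F [ 1.   0.5 -0.6] 54.86510620744991 q [ 0.05  0.4  -0.11  2.07  0.07  0.67 -1.98]
R [394. 112.] (376, 95, 34, 32)
 [534.58369272 -92.4985545 ] tool d [79.4 44.5  0. ]
R [249. 110.] (232, 94, 37, 33)
 [562.3936182  -7.4878149] tool d [ 80.3 -44.9   0.1]
```

View pics/w2.png

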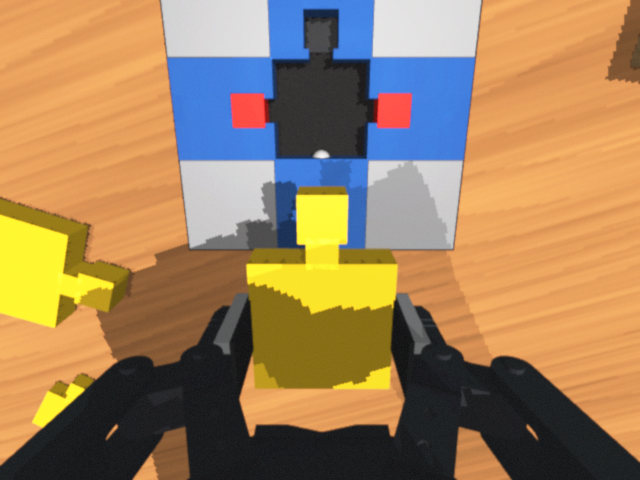

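The wrist view shows the hole at about (320,108), plugs at (249,110) and (394,112), and the open notch ahead at (321,33). The ball is at (321,155), and the held tile's tab points at the notch. Next I'll measure where the tile sits in the hand.

```bash
python3 - <<'E'
from h import *
f=np.load('wrist.npz');d={k:f[k] for k in f};T=d['T'];im=d['image']
h=cv2.cvtColor(im,cv2.COLOR_RGB2HSV)
v=h[:,:,2].astype(int)
for c in(322,300,272,372):
    col=v[180:400,c];g=np.diff(col);i=np.where(abs(g)>25)[0];print(c,[(int(k)+181,int(g[k])) for k in i])
print('row300',[int(k) for k in np.where(abs(np.diff(h[275,230:420,0].astype(int)))>8)[0]+231])
p=np.array([472.3,-26.]);a=-.307;R=np.array([[np.cos(a),np.sin(a)],[np.sin(a),-np.cos(a)]])
for z in (136,140,144):
    w=ray(d,[(322,195),(322,265),(322,388),(247,266),(397,266),(297,215),(349,215)],z,T);print(z,((w-p)@R.T).round(1).tolist())
# hole edges in panel plane
w=ray(d,[(322,158),(322,60),(274,110),(369,110),(322,10)],25,T);print(((w-p)@R.T).round(1).tolist())
E
```

```text
322 [(186, -46), (194, 43), (195, 74), (310, -26), (311, -53), (312, -29), (388, 40), (389, 48)]
300 [(186, -66), (194, 41), (195, 62), (244, -36), (245, -120), (249, 33), (263, 26), (264, 58), (299, -27), (300, -30), (388, 37), (389, 51)]
272 [(183, -35), (263, 39), (264, 63), (287, -50), (288, -34), (377, 26)]
372 [(263, 27), (264, 60), (309, -28), (310, -56), (370, 31), (371, 62)]
row300 []
136 [[51.0, 0.0], [23.7, 0.0], [-33.6, 0.0], [23.3, -28.8], [23.2, 28.8], [43.5, -9.1], [43.5, 10.0]]
140 [[51.9, 0.0], [25.4, 0.0], [-30.2, 0.0], [25.0, -27.9], [24.9, 28.0], [44.6, -8.9], [44.6, 9.7]]
144 [[52.7, 0.0], [27.0, 0.0], [-26.8, 0.0], [26.7, -27.1], [26.6, 27.1], [45.7, -8.6], [45.7, 9.4]]
[[51.3, 0.1], [108.7, 0.1], [80.5, -29.6], [80.5, 29.1], [134.9, 0.1]]
```

Call:
{"method": "carry_out", "body": {"plan": [{"rx": 0, "ry": 0, "rz": 0.003, "dx": 41, "dy": 0, "dz": 0, "grip": 0}, {"rx": 0, "ry": 0, "rz": 0, "dx": 41.2, "dy": -0.1, "dz": 0, "grip": 0}, {"rx": 0, "ry": 0, "rz": 0, "dx": 0, "dy": 0, "dz": 50, "grip": 0}, {"rx": 0, "ry": 0, "rz": 0, "dx": 0, "dy": 0, "dz": 30, "grip": 0}, {"rx": 0, "ry": 0, "rz": 0, "dx": 0, "dy": 0, "dz": 10, "grip": 0}, {"rx": 0, "ry": 0, "rz": 0, "dx": 0, "dy": 0, "dz": 0, "grip": 0}, {"rx": 0, "ry": 0, "rz": 0, "dx": 0, "dy": 0, "dz": 0, "grip": 0}]}}

```text
clock: 7.82
position: [551.5, -51.4, 36.7]
tool_rot: [-3.104, 0.485, -0.004]
wrist_force: [-0.2, 0.2, -0.9]
opening: 54.6
gripper_force: 42.9
```

Call:
{"method": "carry_out", "body": {"plan": [{"rx": 0, "ry": 0, "rz": 0, "dx": 0, "dy": 0, "dz": 3, "grip": 0}, {"rx": 0, "ry": 0, "rz": 0, "dx": 0, "dy": 0, "dz": 2, "grip": 0}, {"rx": 0, "ry": 0, "rz": 0, "dx": 0, "dy": 0, "dz": 2, "grip": 0}, {"rx": 0, "ry": 0, "rz": 0, "dx": 0, "dy": 0, "dz": 0, "grip": 0}]}}

```text
clock: 8.32
position: [550.4, -51.8, 28.4]
tool_rot: [3.104, -0.486, 0.0]
wrist_force: [-1.0, 0.5, 2.3]
opening: 54.9
gripper_force: 43.2
```

Call:
{"method": "carry_out", "body": {"plan": [{"rx": 0, "ry": 0, "rz": 0, "dx": 0, "dy": 0, "dz": 2, "grip": 0}, {"rx": 0, "ry": 0, "rz": 0, "dx": 0, "dy": 0, "dz": 1.5, "grip": 0}, {"rx": 0, "ry": 0, "rz": 0, "dx": 0, "dy": 0, "dz": 0, "grip": 0}]}}

```text
clock: 8.7
position: [550.5, -51.3, 24.6]
tool_rot: [-3.104, 0.485, -0.0]
wrist_force: [0.7, 2.1, -1.5]
opening: 54.9
gripper_force: 42.9
```

Call:
{"method": "carry_out", "body": {"plan": [{"rx": 0, "ry": 0, "rz": 0, "dx": 0, "dy": 0, "dz": 0, "grip": 0.6}, {"rx": 0, "ry": 0, "rz": 0, "dx": 0, "dy": 0, "dz": 0, "grip": 0.9}, {"rx": 0, "ry": 0, "rz": 0, "dx": 0, "dy": 0, "dz": 0, "grip": 1}, {"rx": 0, "ry": 0, "rz": 0, "dx": 0, "dy": 0, "dz": -40, "grip": 1}, {"rx": 0, "ry": 0, "rz": 0, "dx": 0, "dy": 0, "dz": -50, "grip": 1}, {"rx": 0, "ry": 0, "rz": 0, "dx": 0, "dy": 0, "dz": -30, "grip": 1}, {"rx": 0, "ry": 0, "rz": 0, "dx": 0, "dy": 0, "dz": 0, "grip": 1}, {"rx": 0, "ry": 0, "rz": 0, "dx": 0, "dy": 0, "dz": 0, "grip": -1}]}}

```text
clock: 9.7
position: [549.7, -51.8, 144.1]
tool_rot: [3.104, -0.486, -0.002]
wrist_force: [0.2, 0.1, -0.7]
opening: 69.5
gripper_force: 0.0
```

```bash
python3 look.py w3 tile
```

```text
9.7 [549.7 -51.8 144.1] yaw -0.31043287179795215 F [ 0.2  0.1 -0.7] 69.49435153962257 q [ 0.08  0.49 -0.09  1.87  0.06  0.79 -1.92]
(0, 293, 110, 99) (88.42054748535156, 89.88580322265625)
(array([78.68812561, 77.48571014]), np.float64(-2.0777220345097085), np.float64(-2.205349117887649))
tile [513.33516475 198.93814388] tool d [-111.2 -227.7    0. ]
(280, 152, 81, 115) (59.07059097290039, 86.45758819580078)
(array([59.53824615, 44.92559052]), np.float64(-0.2972170587828754), np.float64(-0.16183736996691622))
tile [556.01653757 -52.73513014] tool d [ 6.3 -1.1 -0. ]
```

View pics/w3.png

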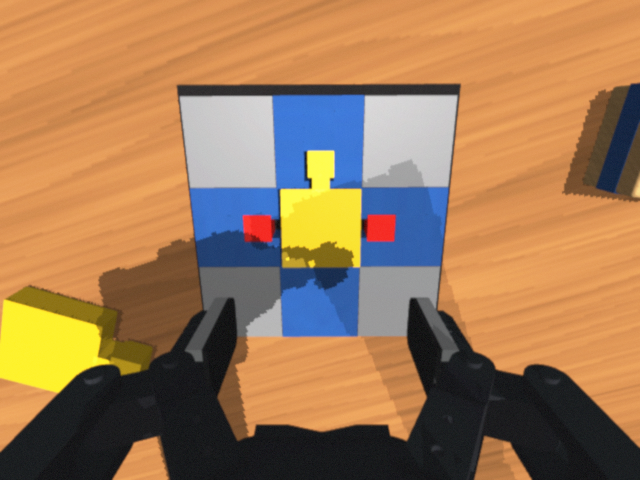

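The wrist view shows the tile body in the gap at (320,228) and its tab in the open notch at (320,165), so it has dropped in. Next I'll press it near the catch with the fingers shut.

Call:
{"method": "carry_out", "body": {"plan": [{"rx": 0, "ry": 0, "rz": 0, "dx": -18, "dy": -0.5, "dz": 0, "grip": -1}, {"rx": 0, "ry": 0, "rz": 0, "dx": 0, "dy": 0, "dz": 20, "grip": -1}, {"rx": 0, "ry": 0, "rz": 0, "dx": 0, "dy": 0, "dz": 30, "grip": -1}, {"rx": 0, "ry": 0, "rz": 0, "dx": 0, "dy": 0, "dz": 30, "grip": -1}, {"rx": 0, "ry": 0, "rz": 0, "dx": 0, "dy": 0, "dz": 20, "grip": -1}, {"rx": 0, "ry": 0, "rz": 0, "dx": 0, "dy": 0, "dz": 7, "grip": -1}, {"rx": 0, "ry": 0, "rz": 0, "dx": 0, "dy": 0, "dz": 0, "grip": -1}]}}

```text
clock: 10.62
position: [532.7, -45.8, 37.2]
tool_rot: [3.104, -0.485, -0.002]
wrist_force: [1.0, -1.2, -0.6]
opening: -0.2
gripper_force: 0.0
```

Call:
{"method": "carry_out", "body": {"plan": [{"rx": 0, "ry": 0, "rz": 0, "dx": 0, "dy": 0, "dz": 2, "grip": -1}, {"rx": 0, "ry": 0, "rz": 0, "dx": 0, "dy": 0, "dz": 2, "grip": -1}, {"rx": 0, "ry": 0, "rz": 0, "dx": 0, "dy": 0, "dz": 2, "grip": -1}, {"rx": 0, "ry": 0, "rz": 0, "dx": 0, "dy": 0, "dz": 0, "grip": -1}]}}

```text
clock: 11.12
position: [533.7, -45.8, 32.0]
tool_rot: [-3.104, 0.486, -0.001]
wrist_force: [0.3, 0.3, 1.0]
opening: 0.4
gripper_force: 0.4
```

Call:
{"method": "carry_out", "body": {"plan": [{"rx": 0, "ry": 0, "rz": 0, "dx": 0, "dy": 0, "dz": 1.5, "grip": -1}, {"rx": 0, "ry": 0, "rz": 0, "dx": 0, "dy": 0, "dz": 1.5, "grip": -1}, {"rx": 0, "ry": 0, "rz": 0, "dx": 0, "dy": 0, "dz": 1, "grip": -1}, {"rx": 0, "ry": 0, "rz": 0, "dx": 0, "dy": 0, "dz": 0, "grip": -1}]}}

```text
clock: 11.62
position: [533.2, -45.8, 27.6]
tool_rot: [3.104, -0.485, -0.0]
wrist_force: [-0.1, 0.3, 0.1]
opening: 0.1
gripper_force: 0.0
```

Call:
{"method": "carry_out", "body": {"plan": [{"rx": 0, "ry": 0, "rz": 0, "dx": 0, "dy": 0, "dz": 1, "grip": -1}, {"rx": 0, "ry": 0, "rz": 0, "dx": 0, "dy": 0, "dz": 1, "grip": -1}, {"rx": 0, "ry": 0, "rz": 0, "dx": 0, "dy": 0, "dz": 0, "grip": -1}]}}

```text
clock: 12.0
position: [533.0, -45.7, 25.6]
tool_rot: [3.104, -0.485, -0.001]
wrist_force: [-2.0, 0.4, 2.2]
opening: -0.1
gripper_force: 0.9
```

Call:
{"method": "carry_out", "body": {"plan": [{"rx": 0, "ry": 0, "rz": 0, "dx": 0, "dy": 0, "dz": 0.7, "grip": -1}, {"rx": 0, "ry": 0, "rz": 0, "dx": 0, "dy": 0, "dz": 0, "grip": -1}]}}

```text
clock: 12.25
position: [533.1, -45.5, 25.3]
tool_rot: [-3.104, 0.485, 0.001]
wrist_force: [-2.9, 0.9, 6.7]
opening: -0.1
gripper_force: 3.8
```

Call:
{"method": "carry_out", "body": {"plan": [{"rx": 0, "ry": 0, "rz": 0, "dx": 0, "dy": 0, "dz": 0.7, "grip": -1}, {"rx": 0, "ry": 0, "rz": 0, "dx": 0, "dy": 0, "dz": 0, "grip": -1}]}}

```text
clock: 12.5
position: [533.1, -45.5, 25.2]
tool_rot: [-3.104, 0.485, 0.001]
wrist_force: [-4.4, 2.6, 14.3]
opening: 0.1
gripper_force: 7.2
```

Call:
{"method": "carry_out", "body": {"plan": [{"rx": 0, "ry": 0, "rz": 0, "dx": 0, "dy": 0, "dz": -12, "grip": -1}, {"rx": 0, "ry": 0, "rz": 0, "dx": 35, "dy": 0, "dz": 0, "grip": -1}, {"rx": 0, "ry": 0, "rz": 0, "dx": 0, "dy": 0, "dz": 0, "grip": -1}, {"rx": 0, "ry": 0, "rz": 0, "dx": 0, "dy": 0, "dz": 6, "grip": -1}, {"rx": 0, "ry": 0, "rz": 0, "dx": 0, "dy": 0, "dz": 3.5, "grip": -1}, {"rx": 0, "ry": 0, "rz": 0, "dx": 0, "dy": 0, "dz": 1.5, "grip": -1}, {"rx": 0, "ry": 0, "rz": 0, "dx": 0, "dy": 0, "dz": 1, "grip": -1}, {"rx": 0, "ry": 0, "rz": 0, "dx": 0, "dy": 0, "dz": 0, "grip": -1}]}}

```text
clock: 13.5
position: [565.6, -56.3, 25.1]
tool_rot: [3.104, -0.485, -0.003]
wrist_force: [-5.3, 0.4, 11.6]
opening: -0.1
gripper_force: 6.1
```

Call:
{"method": "carry_out", "body": {"plan": [{"rx": 0, "ry": 0, "rz": 0, "dx": 0, "dy": 0, "dz": -12, "grip": -1}, {"rx": 0, "ry": 0, "rz": 0, "dx": 24, "dy": 0, "dz": 0, "grip": -1}, {"rx": 0, "ry": 0, "rz": 0, "dx": 0, "dy": 0, "dz": 0, "grip": -1}, {"rx": 0, "ry": 0, "rz": 0, "dx": 0, "dy": 0, "dz": 6, "grip": -1}, {"rx": 0, "ry": 0, "rz": 0, "dx": 0, "dy": 0, "dz": 3.5, "grip": -1}, {"rx": 0, "ry": 0, "rz": 0, "dx": 0, "dy": 0, "dz": 1.5, "grip": -1}, {"rx": 0, "ry": 0, "rz": 0, "dx": 0, "dy": 0, "dz": 1, "grip": -1}, {"rx": 0, "ry": 0, "rz": 0, "dx": 0, "dy": 0, "dz": 0, "grip": -1}]}}

```text
clock: 14.5
position: [588.4, -63.5, 25.1]
tool_rot: [3.104, -0.485, -0.003]
wrist_force: [-4.8, 0.7, 11.9]
opening: -0.2
gripper_force: 6.0
```

All three press points stopped at z ≈ 25.1–25.2, which is the panel's top height. I'll retreat and check.

Call:
{"method": "carry_out", "body": {"plan": [{"rx": 0, "ry": 0, "rz": 0, "dx": 0, "dy": 0, "dz": -30, "grip": -1}, {"rx": 0, "ry": 0, "rz": 0, "dx": -40, "dy": 0, "dz": -30, "grip": -1}, {"rx": 0, "ry": 0, "rz": 0, "dx": -50, "dy": 0, "dz": -30, "grip": -1}, {"rx": 0, "ry": 0, "rz": 0, "dx": -20, "dy": 0, "dz": 0, "grip": -1}, {"rx": 0, "ry": 0, "rz": 0, "dx": 0, "dy": 0, "dz": 0, "grip": -1}, {"rx": 0, "ry": 0, "rz": 0, "dx": 0, "dy": 0, "dz": 0, "grip": -1}]}}

```text
clock: 15.25
position: [485.8, -30.5, 114.3]
tool_rot: [-3.104, 0.486, -0.001]
wrist_force: [-0.3, 0.1, -0.4]
opening: -0.1
gripper_force: 0.0
```

```bash
python3 look.py w4 gap; python3 - <<'E'
from workcell import imaging
import cv2,numpy as np
s=imaging.snapshot('scene')['image'][190:285,235:395,::-1]
w=cv2.imread('pics/w4.png')[0:300,140:500]
s=cv2.resize(s,None,fx=4.5,fy=4.5,interpolation=2)[:,:430]
o=np.zeros((600,800,3),np.uint8);o[:300,:360]=w;o[:s.shape[0],362:792]=s
cv2.imwrite('pics/chk.png',o)
E
```

```text
15.25 [485.8 -30.5 114.3] yaw -0.3106440643950579 F [-0.3  0.1 -0.4] -0.11112267873287453 q [ 0.05  0.44 -0.1   2.05  0.07  0.65 -1.98]
R [246. 135.] (227, 119, 39, 34)
 [562.60581846  -7.25352821] tool d [ 66.  -45.6   0.1]
R [395. 135.] (377, 118, 36, 34)
 [535.6568283  -92.31021627] tool d [66.3 43.6  0. ]
```

View pics/chk.png

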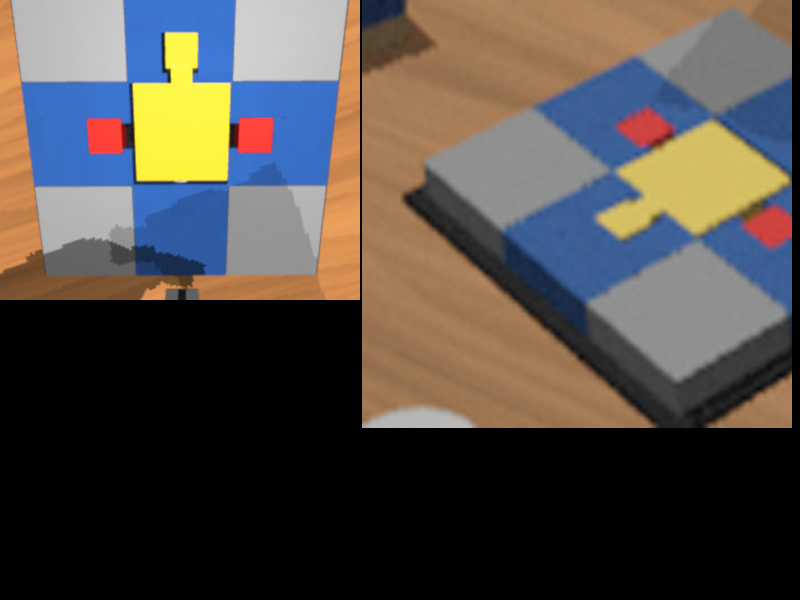

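The check view shows the tile flush. Its body is at (181,132) and its tab at (181,52) in the left crop, with no yellow side walls showing in either view and no tilt. The gripper is clear of it.

```bash
python3 -c "
from workcell import finish_job
print(finish_job())"
```

```text
the job is handed in; nothing more can be done
None
```

The middle-sized yellow tile is in the gap with its tab in the open notch, pressed past the catch until its top measured level with the panel (about 25 mm) at all three press points. I let go of it, didn't touch the bystanders, and handed the job in at about 15 s of the 58 s limit; no verdict came back.

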